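# Clear the print plate: sort the finished parts into their trays

### The job

The print run is done: clear the light grey parts off the bronze build plate and sort them into the white trays, both spacer tubes into the round dish, both U-shaped cradles into the square tray, and the bar lengthwise into the long narrow tray. Set every part down flat on its tray's floor, standing upright as it stood on the plate, none on top of another. Leave the two tree-shaped support scraps standing where they are on the plate.

Things in the scene. Friction and masses are not known exactly. Their poses are not given: they have to be found in the camera images.
- tube_1: Light grey printed spacer tube standing upright (a ring seen from above): outer diameter 34, bore 18, height 38 mm, about 25 g. One of two alike. Stands on the 4 mm thick build plate at the start. Origin: centre of its underside; z along the tube's axis, up.
- tube_2: Light grey printed spacer tube standing upright (a ring seen from above): outer diameter 34, bore 18, height 38 mm, about 25 g. One of two alike. Stands on the 4 mm thick build plate at the start. Origin: centre of its underside; z along the tube's axis, up.
- cradle_1: Light grey printed U-shaped cradle: footprint 50 mm along its x by 30 mm along its y, height 38 mm; an 8 mm thick floor with an 8 mm thick end wall, 30 mm wide, rising at each end of x, open at the top and the y sides. Can be gripped over its 50 mm length. About 30 g. One of two alike. Stands on the 4 mm thick build plate at the start. Origin: centre of its underside; z up, out of its open top.
- cradle_2: Light grey printed U-shaped cradle: footprint 50 mm along its x by 30 mm along its y, height 38 mm; an 8 mm thick floor with an 8 mm thick end wall, 30 mm wide, rising at each end of x, open at the top and the y sides. Can be gripped over its 50 mm length. About 30 g. One of two alike. Stands on the 4 mm thick build plate at the start. Origin: centre of its underside; z up, out of its open top.
- bar: Light grey printed straight bar: 18 mm along its x, 96 mm along its y, 38 mm high, standing on a narrow long face, about 50 g. Stands on the 4 mm thick build plate at the start. Origin: centre of its underside; z up.
- dish: White plastic tray, fixed to the table, the round one: 120 mm outer, 112 mm inner diameter. Inner floor 3 mm and rim 15 mm above the table, walls 4 mm thick. Origin: centre of its underside, on the table; z up.
- square_tray: White plastic tray, fixed to the table, the square one: 124 x 124 mm outside, 116 x 116 mm inside. Inner floor 3 mm and rim 15 mm above the table, walls 4 mm thick. Origin: centre of its underside, on the table; z up, x and y along its sides.
- long_tray: White plastic tray, fixed to the table, the long narrow one: 50 mm along its x by 126 mm along its y outside, 42 x 118 mm inside. Inner floor 3 mm and rim 15 mm above the table, walls 4 mm thick. Origin: centre of its underside, on the table; z up.
- tree_1: Light grey tree-shaped print support, scrap, loose: a round foot of 34 mm diameter, a trunk and four short branches spreading to about 42 mm across, 49 mm tall, about 30 g. Stays standing where it is on the build plate. Origin: centre of its underside; z up.
- tree_2: Light grey tree-shaped print support, scrap, loose: a round foot of 34 mm diameter, a trunk and four short branches spreading to about 42 mm across, 49 mm tall, about 30 g. Stays standing where it is on the build plate. Origin: centre of its underside; z up.

How it is judged:
By the outcome, as a careful person would: the job done as asked, in the order asked, and still so for the second after the job is handed in, with the robot touching nothing.
It also fails if it takes over 102 s, if anything falls off the work surface, if the arm or the gripper's body presses on something with over 40 N, if the wrist force passes 120 N, or if a joint passes its speed limit or range.

### The arm

A 6-joint arm with a two-finger parallel gripper is mounted at the origin on the work surface. World frame = base frame: x ahead of the robot, y to its left, z up, the work surface at z = 0. Lengths are in m, angles in rad, forces in N, time in s.
With the tool pointing down it reaches from about 0.425 to 0.95 m from the base axis. Payload 3.5 kg.
Tool frame: the origin (TCP) lies midway between the tips of the shut fingers; the grasp point (between the pads) lies 19 mm behind it; z points along the fingers, y is the line along which they close (so a half turn about z gives the same grasp; the last joint's range is limited). The gripper opens to 85 mm and grips with 20 to 120 N. Pads are 22 mm wide; open, the fingers measure 114 mm over their backs; the gripper's body (76 mm by 85 mm) begins 54 mm behind the grasp point. The pads swing forward as they close: fully open they stand 13 mm farther back than shut.
Start: joints at [-1.339, 0.286, 1.577, -0, 1.279, -0.15], TCP at [0.252, -0.626, 0.231] pointing down, gripper open.
Joint ranges: [-2.77, 2.77], [-0.9, 2.22], [0.21, 2.48], [-1.53, 4.67], [0.24, 2.81], [-2.84, 2.84]. Speed limits (rad/s): [2.79, 2.79, 3.14, 3.14, 3.14, 3.14].

### API

Orientations are given as a unit quaternion [x, y, z, w].
In Python, from plant import * gives the robot as it stands.
- The arm moves only by the tool move_arm, never from a script. Its argument "moves" is a list of rows, each a list of 3 entries, a list of its own where there are three numbers: the opening, from 0 (shut) to 1 (fully open), then the shift along the tool's x, y, z in m, then the turn, a rotation vector about the tool's x, y, z in rad. A call has exactly 10 rows; each row shifts and turns the commanded pose from where the row before left it, along the tool's axes as they then stand; what a row does not reach is not made up. A row lasts 1/12 s, in which the tool goes at most 41.7 mm and 7.16 degrees, less where a joint would pass 70% of its speed; a pose out of reach is approached as far as the arm can. A call is refused whole if a number of a shift passes 0.0417 or a number of a turn 0.125, either way. A call with a gripper value outside its range is refused whole. The fingers move at their own pace and stop on an object; "grip_force" is the grip in N (left out, the last holds). Time passes only in rows, so rows that do not move let the fingers close, or fill a call up. It gives the time, the measured TCP pose, the force, the opening and the grip force at its end, in the units of the state.
- get_state(): the state, without advancing time (a new reading comes with each control period).
- read_camera(name): name is "side" or "top" or "wrist"; returns the picture (400x640x3 uint8, red, green, blue); there is no depth.
- camera_params(name): a dict with "fx", "fy", "cx", "cy" (pixels), "rvec" (rotation vector, rad) and "tvec" (3), from world to camera coordinates, as OpenCV has them; the wrist camera has in their place "tool_from_camera" (4x4, takes a point from camera to tool coordinates, whose origin is the TCP and whose axes are the flange's). Camera axes: x right, y down, z forward; pixel columns grow to the right and rows downward; lengths in m; the calibration is good to about 2 mm. A picture is of the moment at which its call begins: read the wrist's pose just before it. camera_params takes no time and is no camera call.
- sign_off(): hands the job in; it is judged then, once.
The state is a dict: "time": time; "qpos": joint angles; "dq": joint speeds; "joint_efforts": joint torques, N m; "eef_pos": TCP position; "tcp_rot": TCP orientation; "contact_force": force on the tool from outside, world axes, zero at the start; "wrist_torque": the same for the moment, N m; "opening": opening from 0.0 (shut) to 1.0 (fully open); "finger_force": force on a finger pad.
Only numpy, scipy, OpenCV 4.12 (cv2) and the standard library are available. Lean on these libraries where they do the work, as an engineer would, in place of code of your own. Each camera call takes 0.05 s, during which the arm holds its last target. There are 200 camera calls.

## Working session

There is one attempt and no reset: what is moved stays moved. The work goes in short steps, Python scripts to look and compute and a tool call to move; the robot and the scene stay as the last step left them, time stands still between calls to the robot, and variables do not carry over. Pictures are saved under pics/ and viewed, at most 14 in all, crops included, and the job is handed in when it is done.

Besides the shell and the picture viewer there is one more tool, called after ">>>" by a JSON object that holds its "op" and its "data", one argument or row to a line. move_arm: Moves the arm, as the interface text tells. Its arguments: {"type":"object","properties":{"moves":{"type":"array"},"grip_force":{"type":"number"}},"required":["moves"]}

```bash
mkdir -p pics; python3 - <<'E'
from plant import *
import cv2
s=get_state();print(s)
for n in("top","side"):
    cv2.imwrite(f"pics/{n}0.png",read_camera(n)[:,:,::-1]);print(n,camera_params(n))
print(camera_params("wrist"))
E
```

```text
{'time': 0.0, 'qpos': array([-1.33900714e+00,  2.87185470e-01,  1.57820175e+00, -2.52601451e-07,
        1.27863094e+00, -1.49996770e-01]), 'dq': array([ 0.00116064,  0.00104385, -0.00086731, -0.00075787, -0.00135377,
       -0.00065952]), 'joint_efforts': array([ 4.86814497e-04, -4.05977619e+01, -2.92626768e+01, -1.40222010e-04,
        5.77707877e-03,  3.03940723e-06]), 'eef_pos': array([ 0.25136295, -0.62572385,  0.2299206 ]), 'tcp_rot': array([ 9.81834468e-01,  1.89735623e-01, -4.97040168e-05, -1.21173501e-03]), 'contact_force': array([-0.28748451, -0.44162561, -0.54303095]), 'wrist_torque': array([-0.01994942,  0.0032989 , -0.03961182]), 'finger_force': 0.0, 'opening': 0.997563901829579}
top {'fx': 486.90415045498344, 'fy': 486.90415045498344, 'cx': 321.73746567147873, 'cy': 203.5326856075257, 'rvec': array([ 2.13089587, -2.14939514,  0.20976226]), 'tvec': array([-0.01144635,  0.54445057,  1.09007123])}
side {'fx': 518.6883113626193, 'fy': 518.6883113626193, 'cx': 316.40287433396634, 'cy': 199.81207163086899, 'rvec': array([ 0.86228924, -2.39948607,  1.25623732]), 'tvec': array([0.41585592, 0.22903986, 0.81628467])}
{'fx': 284.0894279926058, 'fy': 284.0894279926058, 'cx': 317.34252289228704, 'cy': 205.1335563831711, 'tool_from_camera': array([[ 3.07427524e-04, -9.46958303e-01, -3.21356310e-01,
         8.12795108e-02],
       [ 9.99999944e-01,  3.33333339e-04, -2.55954702e-05,
         1.17566980e-04],
       [ 1.31356615e-04, -3.21356284e-01,  9.46958352e-01,
        -1.42988182e-01],
       [ 0.00000000e+00,  0.00000000e+00,  0.00000000e+00,
         1.00000000e+00]])}
```

View pics/top0.png

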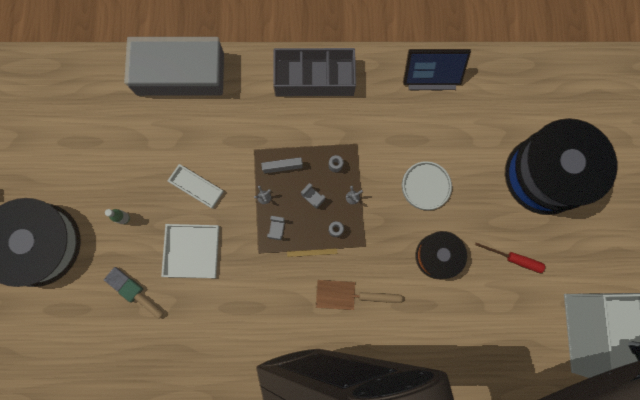

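View pics/side0.png

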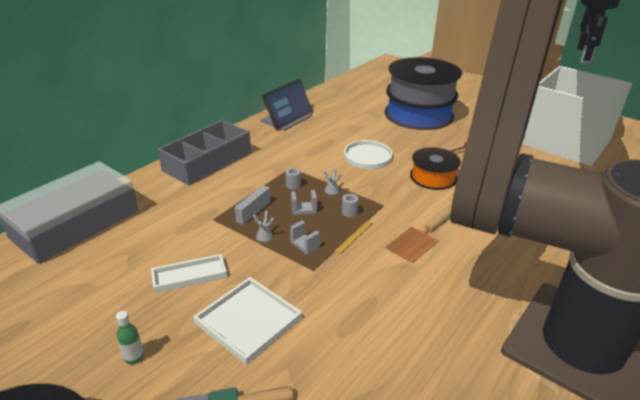

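```bash
cat > h.py <<'E'
import numpy as np, cv2
from scipy.spatial.transform import Rotation as R
from plant import *
def cam(name, st=None):
    p=camera_params(name); K=np.array([[p['fx'],0,p['cx']],[0,p['fy'],p['cy']],[0,0,1]])
    if name=='wrist':
        T=np.eye(4);T[:3,:3]=R.from_quat(st['tcp_rot']).as_matrix();T[:3,3]=st['eef_pos']
        M=T@p['tool_from_camera']; return K,M[:3,:3],M[:3,3]
    r=R.from_rotvec(p['rvec']).as_matrix(); return K,r.T,-r.T@p['tvec']
def ray(c,uv,z):
    K,r,o=c; uv=np.atleast_2d(np.array(uv,float))
    d=(r@np.linalg.inv(K)@np.c_[uv,np.ones(len(uv))].T).T
    return o+d*((z-o[2])/d[:,2])[:,None]
E
python3 - <<'E'
from h import *
im=cv2.imread('pics/top0.png');c=cam('top');print(c[2])
hsv=cv2.cvtColor(im,cv2.COLOR_BGR2HSV)
for nm,m,z in(('tray',(hsv[...,1]<40)&(hsv[...,2]>150),.015),('part',(hsv[...,1]<45)&(hsv[...,2]>85),.042)):
    cs,_=cv2.findContours(m.astype(np.uint8),cv2.RETR_EXTERNAL,cv2.CHAIN_APPROX_NONE)
    for k in cs:
        u=k[:,0].mean(0)
        if cv2.contourArea(k)<15 or not(150<u[0]<460 and 120<u[1]<290): continue
        P=ray(c,k[:,0],z)[:,:2]
        r=cv2.minAreaRect((P*1000).astype(np.float32)); print(nm,u.round(),np.round(r[0],0),np.round(r[1],0),round(r[2],1))
cv2.imwrite('pics/crop.png',cv2.resize(im[135:265,240:380],None,fx=4.5,fy=4.5,interpolation=cv2.INTER_CUBIC))
print(ray(c,[[255,150],[358,145],[365,246],[259,253],[308,198]],.004).round(3))
E
```

```text
[0.34753259 0.00909976 1.16788313]
tray [189. 250.] [441. 296.] [123. 124.] 88.1
tray [428. 188.] [ 591. -272.] [105. 108.] 87.7
tray [194. 185.] [597. 290.] [124.  49.] 57.8
part [444. 254.] [ 424. -298.] [25. 25.] 24.2
part [190. 251.] [438. 287.] [124. 122.] 88.0
part [336. 228.] [487. -48.] [31. 32.] 44.4
part [275. 230.] [484.  92.] [32. 39.] 76.2
part [276. 218.] [512.  90.] [31.  9.] 81.4
part [314. 198.] [561.   2.] [36. 34.] 48.8
part [352. 196.] [563. -92.] [26. 38.] 5.4
part [264. 194.] [571. 122.] [21. 29.] 69.0
part [306. 188.] [583.  20.] [ 7. 30.] 45.3
part [195. 186.] [590. 281.] [127.  50.] 58.2
part [426. 185.] [ 588. -266.] [118. 114.] 89.6
part [281. 163.] [644.  79.] [18. 97.] 8.1
part [335. 162.] [647. -50.] [31. 32.] 89.3
[[ 0.687  0.146  0.004]
 [ 0.699 -0.109  0.004]
 [ 0.448 -0.12   0.004]
 [ 0.434  0.133  0.004]
 [ 0.566  0.016  0.004]]
```

View pics/crop.png

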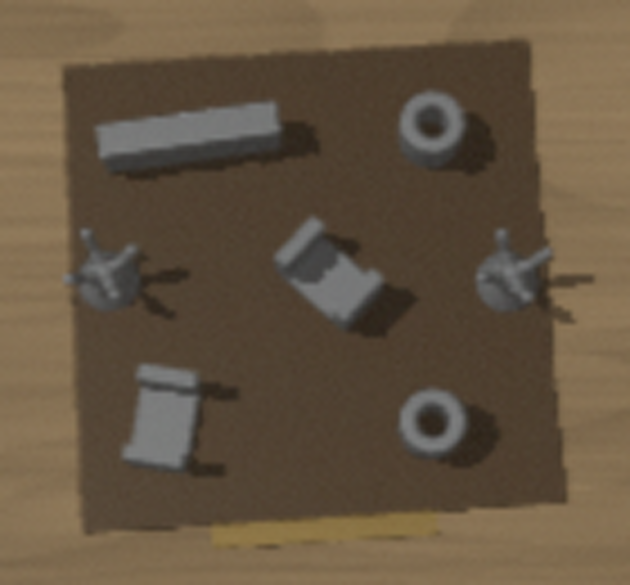

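>>> {"op": "move_arm", "data": {
  "moves": [
    [1,[0,0,0],[0,0,0.0955]],
    [1,[0,0,0],[0,0,0.0955]],
    [1,[0,0,0],[0,0,0.0955]],
    [1,[0,0,0],[0,0,0.0955]],
    [1,[0.02,-0.035,0],[0,0,0]],
    [1,[0.02,-0.035,0],[0,0,0]],
    [1,[0.02,-0.035,0],[0,0,0]],
    [1,[0.02,-0.035,0],[0,0,0]],
    [1,[0.02,-0.035,0],[0,0,0]],
    [1,[0.02,-0.035,0],[0,0,0]]
  ]
}}

```text
time: 0.93
eef_pos: [0.3719, -0.4144, 0.2307]
tcp_rot: [1.0, -0.0, -0.0, -0.0]
contact_force: [0.3, -0.4, -0.8]
opening: 1.001
finger_force: 0.0
```

>>> {"op": "move_arm", "data": {
  "moves": [
    [1,[0.02,-0.035,0],[0,0,0]],
    [1,[0.02,-0.035,0],[0,0,0]],
    [1,[0.02,-0.035,0],[0,0,0]],
    [1,[0.02,-0.035,0],[0,0,0]],
    [1,[0.02,-0.035,0],[0,0,0]],
    [1,[0.02,-0.035,0],[0,0,0]],
    [1,[0.02,-0.035,0],[0,0,0]],
    [1,[0.02,-0.035,0],[0,0,0]],
    [1,[0.02,-0.035,0],[0,0,0]],
    [1,[0.02,-0.035,0],[0,0,0]]
  ]
}}

```text
time: 1.77
eef_pos: [0.572, -0.0644, 0.2309]
tcp_rot: [1.0, -0.0, -0.0, -0.0]
contact_force: [1.0, -0.6, -0.3]
opening: 1.002
finger_force: 0.0
```

>>> {"op": "move_arm", "data": {
  "moves": [
    [1,[0.02,-0.035,0],[0,0,0]],
    [1,[0.02,-0.035,0],[0,0,0]],
    [1,[0,0,0],[0,0,0]],
    [1,[0,0,0],[0,0,0]],
    [1,[0,0,0],[0,0,0]],
    [1,[0,0,0],[0,0,0]],
    [1,[0,0,0],[0,0,0]],
    [1,[0,0,0],[0,0,0]],
    [1,[0,0,0],[0,0,0]],
    [1,[0,0,0],[0,0,0]]
  ]
}}

```text
time: 2.6
eef_pos: [0.6115, 0.0028, 0.2315]
tcp_rot: [1.0, -0.001, 0.0, 0.0]
contact_force: [-0.4, 0.2, -0.1]
opening: 0.999
finger_force: 0.0
```

```bash
python3 - <<'E'
from h import *
s=get_state();im=read_camera('wrist')[:,:,::-1];cv2.imwrite('pics/w1.png',im)
import pickle;pickle.dump(s,open('w1.pkl','wb'))
print(s['time'],s['eef_pos'],s['tcp_rot'],s['qpos'])
E
```

```text
2.6 [0.61149773 0.00283453 0.23147381] [ 9.99999769e-01 -6.74856389e-04  8.19507810e-05  1.34884989e-05] [-1.61125448e-01  1.48160475e-01  1.73896805e+00 -4.68341287e-07
  1.25429802e+00  1.41102074e+00]
```

View pics/w1.png

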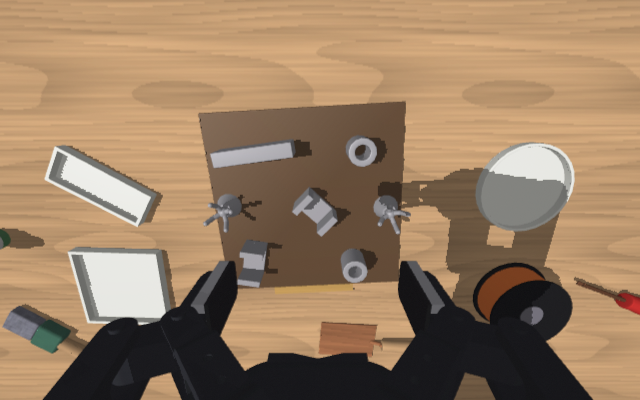

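```bash
python3 - <<'E'
import cv2
im=cv2.imread('pics/w1.png');cv2.imwrite('pics/w1c.png',cv2.resize(im[100:295,200:415],None,fx=3,fy=3,interpolation=cv2.INTER_CUBIC))
E
```

```text
(no output)
```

View pics/w1c.png

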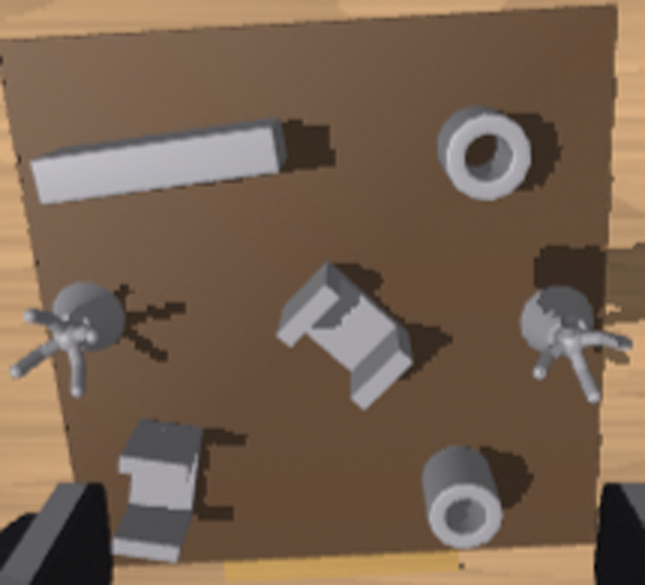

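```bash
python3 - <<'E'
from h import *
import pickle
c=cam('wrist',pickle.load(open('w1.pkl','rb')))
q=lambda a,z=.042:ray(c,np.array(a)/3+[200,100],z)[:,:2]*1000
def rect(n,a,z=.042):
    P=q(a,z); e=(P[1]-P[0]+P[2]-P[3])/2; f=(P[3]-P[0]+P[2]-P[1])/2
    print(n,P.mean(0).round(1),'e',np.linalg.norm(e).round(1),np.degrees(np.arctan2(e[1],e[0])).round(1),'f',np.linalg.norm(f).round(1),np.degrees(np.arctan2(f[1],f[0])).round(1))
rect('bar',[(31,161),(274,126),(285,170),(42,203)])
rect('crC',[(278,335),(325,283),(411,358),(363,409)])
rect('crL',[(120,458),(195,468),(180,562),(112,553)])
for n,a in(('tB',[(446,155),(529,155),(487,112),(487,198)]),('tA',[(428,515),(502,515),(465,482),(465,547)])):
    P=q(a);print(n,((P[:2].mean(0)[1]).round(1),P[2:].mean(0)[0].round(1)),np.ptp(P[:2,1]).round(1),np.ptp(P[2:,0]).round(1))
print('trees foot',q([(88,318),(557,322)],.006).round(),'tips',q([(30,315),(15,372),(78,388),(132,318),(625,342),(593,397),(540,374)],.053).round())
w=lambda a:ray(c,a,.015)[:,:2]*1000
print('dish',w([(476,187),(575,187),(530,143),(515,231)]).round())
print('long',w([(62,146),(161,196),(140,226),(46,180)]).round(),'sq',w([(69,249),(166,250)]).round())
t=cam('top')
im=cv2.imread('pics/top0.png')
a=np.array([(432,424-4),(432,128-4)])/4.5+[240,135]
print('top tubes approx',(ray(t,a,.042)*1000).round())
hsv=cv2.cvtColor(im,cv2.COLOR_BGR2HSV);m=((hsv[...,1]<40)&(hsv[...,2]>150)).astype(np.uint8)
for k in cv2.findContours(m,0,1)[0]:
    u=k[:,0].mean(0)
    if cv2.contourArea(k)>200 and 150<u[0]<250: print(cv2.boxPoints(cv2.minAreaRect((ray(t,k[:,0],.015)[:,:2]*1000).astype(np.float32))).round())
E
```

```text
bar [641.8  77.9] e 96.3 -82.2 f 16.9 -169.6
crC [566.2   5.3] e 30.4 -40.9 f 48.7 -133.1
crL [487.8  91.8] e 31.9 -98.8 f 49.1 169.6
tB (np.float64(-50.3), np.float64(645.4)) 32.1 33.1
tA (np.float64(-48.2), np.float64(485.8)) 33.1 33.4
trees foot [[567. 123.]
 [565. -92.]] tips [[ 584.  130.]
 [ 560.  140.]
 [ 552.  115.]
 [ 583.   90.]
 [ 572. -108.]
 [ 548.  -97.]
 [ 559.  -74.]]
dish [[ 596. -205.]
 [ 596. -335.]
 [ 652. -262.]
 [ 533. -270.]]
long [[649. 321.]
 [584. 209.]
 [541. 245.]
 [606. 354.]] sq [[506. 353.]
 [504. 216.]]
top tubes approx [[486. -49.  42.]
 [644. -51.  42.]]
[[377. 236.]
 [500. 232.]
 [505. 355.]
 [381. 359.]]
[[543. 250.]
 [584. 224.]
 [651. 329.]
 [609. 355.]]
```

>>> {"op": "move_arm", "data": {
  "moves": [
    [0.75,[-0.025,0.0102,0.03],[0,0,0]],
    [0.75,[-0.025,0.0102,0.03],[0,0,0]],
    [0.75,[-0.025,0.0102,0.03],[0,0,0]],
    [0.75,[-0.025,0.0102,0.03],[0,0,0]],
    [0.75,[-0.0255,0.0102,0.03],[0,0,0]],
    [0.75,[0,0,0.02],[0,0,0]],
    [0.75,[0,0,0.02],[0,0,0]],
    [0.75,[0,0,0.015],[0,0,0]],
    [0.75,[0,0,0.01],[0,0,0]],
    [0.75,[0,0,0.005],[0,0,0]]
  ],
  "grip_force": 30
}}

```text
time: 3.48
eef_pos: [0.4853, -0.0473, 0.0101]
tcp_rot: [1.0, -0.0, -0.001, -0.0]
contact_force: [-0.5, -1.0, 0.1]
opening: 0.748
finger_force: 0.0
```

>>> {"op": "move_arm", "data": {
  "moves": [
    [0.75,[0,0,0],[0,0,0]],
    [0,[0,0,0],[0,0,0]],
    [0,[0,0,0],[0,0,0]],
    [0,[0,0,0],[0,0,0]],
    [0,[0,0,0],[0,0,0]],
    [0,[0,0,0],[0,0,0]],
    [0,[0,0,0],[0,0,0]],
    [0,[0,0,0],[0,0,0]],
    [0,[0,0,0],[0,0,0]],
    [0,[0,0,0],[0,0,0]]
  ]
}}

```text
time: 4.32
eef_pos: [0.4874, -0.0477, 0.0127]
tcp_rot: [1.0, -0.0, 0.001, 0.0]
contact_force: [-0.4, -0.1, 6.9]
opening: 0.393
finger_force: 30.3
```

>>> {"op": "move_arm", "data": {
  "moves": [
    [0,[0,0,-0.015],[0,0,0]],
    [0,[0,0,-0.03],[0,0,0]],
    [0,[0,0,-0.035],[0,0,0]],
    [0,[0.018,0.032,0],[0,0,0]],
    [0,[0.018,0.032,0],[0,0,0]],
    [0,[0.018,0.032,0],[0,0,0]],
    [0,[0.018,0.032,0],[0,0,0]],
    [0,[0.018,0.032,0],[0,0,0]],
    [0,[0.018,0.032,0],[0,0,0]],
    [0,[0.018,0.0285,0],[0,0,0]]
  ]
}}

```text
time: 5.15
eef_pos: [0.6123, -0.2698, 0.0907]
tcp_rot: [1.0, -0.0, -0.0, -0.0]
contact_force: [0.7, 0.6, 0.1]
opening: 0.39
finger_force: 30.0
```

>>> {"op": "move_arm", "data": {
  "moves": [
    [0,[0,0,0.025],[0,0,0]],
    [0,[0,0,0.025],[0,0,0]],
    [0,[0,0,0.015],[0,0,0]],
    [0,[0,0,0.008],[0,0,0]],
    [0,[0,0,0.004],[0,0,0]],
    [0,[0,0,0.002],[0,0,0]],
    [0,[0,0,0.001],[0,0,0]],
    [0,[0,0,0],[0,0,0]],
    [0,[0,0,0],[0,0,0]],
    [0,[0,0,0],[0,0,0]]
  ]
}}

```text
time: 5.98
eef_pos: [0.6128, -0.2682, 0.0126]
tcp_rot: [1.0, 0.0, 0.001, 0.001]
contact_force: [0.1, -0.6, 0.1]
opening: 0.387
finger_force: 30.0
```

```bash
python3 - <<'E'
from h import *
im=np.vstack([read_camera('side')[100:300,250:450],read_camera('top')[140:240,380:480].repeat(2,0).repeat(2,1)])[:,:,::-1]
cv2.imwrite('pics/p1.png',cv2.resize(im,None,fx=1.5,fy=1.5))
E
```

```text
(no output)
```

View pics/p1.png

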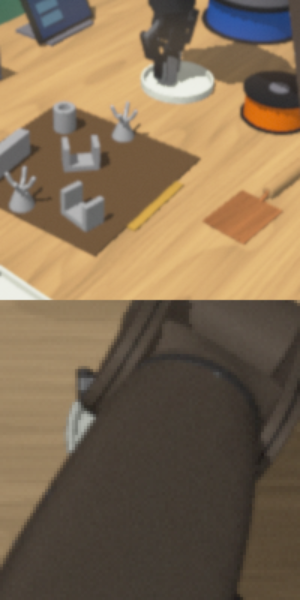

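>>> {"op": "move_arm", "data": {
  "moves": [
    [0,[0,0,0.001],[0,0,0]],
    [0,[0,0,0],[0,0,0]],
    [0,[0,0,0],[0,0,0]],
    [0,[0,0,0],[0,0,0]],
    [0,[0,0,0],[0,0,0]],
    [0,[0,0,0],[0,0,0]],
    [0,[0,0,0],[0,0,0]],
    [0,[0,0,0],[0,0,0]],
    [0,[0,0,0],[0,0,0]],
    [0,[0,0,0],[0,0,0]]
  ]
}}

```text
time: 6.92
eef_pos: [0.6125, -0.2682, 0.0117]
tcp_rot: [1.0, -0.0, 0.0, 0.0]
contact_force: [-2.1, 0.4, 5.3]
opening: 0.388
finger_force: 30.4
```

>>> {"op": "move_arm", "data": {
  "moves": [
    [0.6,[0,0,0],[0,0,0]],
    [0.6,[0,0,0],[0,0,0]],
    [0.6,[0,0,0],[0,0,0]],
    [0.6,[0,0,-0.01],[0,0,0]],
    [0.6,[0,0,-0.03],[0,0,0]],
    [0.6,[0,0,-0.04],[0,0,0]],
    [0.7,[0.006,-0.038,0],[0,0,0]],
    [0.7,[0.006,-0.038,0],[0,0,0]],
    [0.7,[0.006,-0.038,0],[0,0,0]],
    [0.7,[0.006,-0.038,0],[0,0,0]]
  ]
}}

```text
time: 7.75
eef_pos: [0.6364, -0.1148, 0.0915]
tcp_rot: [1.0, -0.001, 0.001, 0.0]
contact_force: [0.0, -0.5, -1.5]
opening: 0.699
finger_force: 0.0
```

>>> {"op": "move_arm", "data": {
  "moves": [
    [0.7,[0.006,-0.038,0],[0,0,0]],
    [0.7,[0.002,-0.029,0.01],[0,0,0]],
    [0.7,[0,0,0.02],[0,0,0]],
    [0.7,[0,0,0.02],[0,0,0]],
    [0.7,[0,0,0.018],[0,0,0]],
    [0.7,[0,0,0.01],[0,0,0]],
    [0.7,[0,0,0],[0,0,0]],
    [0,[0,0,0],[0,0,0]],
    [0,[0,0,0],[0,0,0]],
    [0,[0,0,0],[0,0,0]]
  ]
}}

```text
time: 8.58
eef_pos: [0.6455, -0.0495, 0.0143]
tcp_rot: [1.0, -0.0, 0.002, 0.0]
contact_force: [0.6, 0.4, -1.0]
opening: 0.396
finger_force: 29.8
```

>>> {"op": "move_arm", "data": {
  "moves": [
    [0,[0,0,0],[0,0,0]],
    [0,[0,0,0],[0,0,0]],
    [0,[0,0,0],[0,0,0]],
    [0,[0,0,0],[0,0,0]],
    [0,[0,0,0],[0,0,0]],
    [0,[0,0,-0.015],[0,0,0]],
    [0,[0,0,-0.03],[0,0,0]],
    [0,[0,0,-0.035],[0,0,0]],
    [0,[0,0,0],[0,0,0]],
    [0,[0,0,0],[0,0,0]]
  ]
}}

```text
time: 9.42
eef_pos: [0.6461, -0.0492, 0.0962]
tcp_rot: [1.0, -0.0, 0.003, 0.001]
contact_force: [0.4, -0.0, 0.0]
opening: 0.392
finger_force: 30.0
```

```bash
python3 - <<'E'
from h import *
s=get_state();print(s['eef_pos'],s['opening'],s['time'])
im=read_camera('wrist')[:,:,::-1];cv2.imwrite('pics/w2.png',im)
E
```

```text
[ 0.64609371 -0.04924384  0.09621529] 0.3924052156113081 9.4167
```

View pics/w2.png

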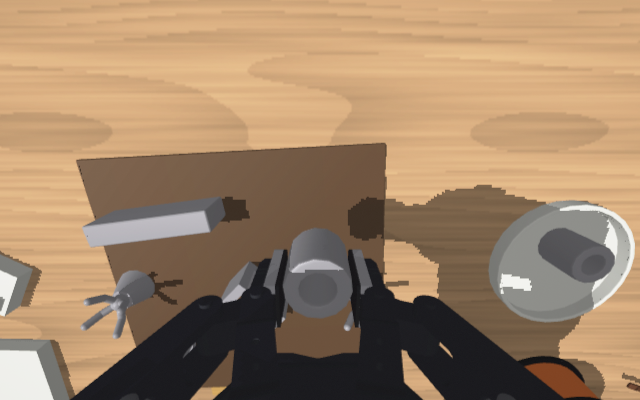

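>>> {"op": "move_arm", "data": {
  "moves": [
    [0,[-0.011,0.0315,0],[0,0,0]],
    [0,[-0.011,0.0315,0],[0,0,0]],
    [0,[-0.011,0.0315,0],[0,0,0]],
    [0,[-0.011,0.0315,0],[0,0,0]],
    [0,[-0.011,0.0315,0],[0,0,0]],
    [0,[-0.011,0.0315,0],[0,0,0]],
    [0,[-0.011,0.0305,0],[0,0,0]],
    [0,[0,0,0.02],[0,0,0]],
    [0,[0,0,0.025],[0,0,0]],
    [0,[0,0,0.02],[0,0,0]]
  ]
}}

```text
time: 10.3
eef_pos: [0.565, -0.2683, 0.0243]
tcp_rot: [1.0, -0.001, -0.002, -0.001]
contact_force: [-0.4, 0.6, -1.0]
opening: 0.401
finger_force: 30.0
```

>>> {"op": "move_arm", "data": {
  "moves": [
    [0,[0,0,0.009],[0,0,0]],
    [0,[0,0,0.004],[0,0,0]],
    [0,[0,0,0.002],[0,0,0]],
    [0,[0,0,0.001],[0,0,0]],
    [0,[0,0,0],[0,0,0]],
    [0,[0,0,0],[0,0,0]],
    [0,[0,0,0],[0,0,0]],
    [0,[0,0,0],[0,0,0]],
    [0,[0,0,0],[0,0,0]],
    [0,[0,0,0],[0,0,0]]
  ]
}}

```text
time: 11.13
eef_pos: [0.5664, -0.2678, 0.0125]
tcp_rot: [1.0, 0.0, -0.002, -0.001]
contact_force: [-3.8, 0.7, 9.3]
opening: 0.397
finger_force: 31.1
```

>>> {"op": "move_arm", "data": {
  "moves": [
    [0.6,[0,0,0],[0,0,0]],
    [0.6,[0,0,0],[0,0,0]],
    [0.6,[0,0,0],[0,0,0]],
    [0.6,[0,0,-0.01],[0,0,0]],
    [0.6,[0,0,-0.03],[0,0,0]],
    [0.6,[0,0,-0.04],[0,0,0]],
    [0.75,[0,0,-0.02],[0,0,0]],
    [0.75,[-0.0088,-0.0401,0],[0,0,0]],
    [0.75,[-0.0088,-0.0401,0],[0,0,0]],
    [0.75,[-0.0088,-0.0401,0],[0,0,0]]
  ]
}}

```text
time: 11.97
eef_pos: [0.5407, -0.1475, 0.1127]
tcp_rot: [1.0, -0.001, 0.001, 0.0]
contact_force: [0.7, 0.0, 0.2]
opening: 0.747
finger_force: 0.0
```

>>> {"op": "move_arm", "data": {
  "moves": [
    [0.75,[-0.0088,-0.0401,0],[0,0,0]],
    [0.75,[-0.0088,-0.0401,0],[0,0,0]],
    [0.75,[-0.0088,-0.0401,0],[0,0,0]],
    [0.75,[-0.0088,-0.0401,0],[0,0,0]],
    [0.75,[-0.0088,-0.0401,0],[0,0,0]],
    [0.75,[-0.0088,-0.0401,0],[0,0,0]],
    [0.75,[0,0,0],[0,0,-0.117]],
    [0.75,[0,0,0],[0,0,-0.117]],
    [0.75,[0,0,0],[0,0,-0.117]],
    [0.75,[0,0,0],[0,0,-0.117]]
  ]
}}

```text
time: 12.8
eef_pos: [0.4879, 0.0931, 0.1119]
tcp_rot: [0.972, 0.235, 0.0, 0.0]
contact_force: [-0.3, -0.3, 0.5]
opening: 0.746
finger_force: 0.0
```

>>> {"op": "move_arm", "data": {
  "moves": [
    [0.75,[0,0,0],[0,0,-0.117]],
    [0.75,[0,0,0],[0,0,-0.117]],
    [0.75,[0,0,0],[0,0,-0.117]],
    [0.75,[0,0,0],[0,0,-0.117]],
    [0.75,[0,0,0],[0,0,-0.117]],
    [0.75,[0,0,0],[0,0,-0.117]],
    [0.75,[0,0,0],[0,0,-0.117]],
    [0.75,[0,0,0],[0,0,-0.117]],
    [0.75,[0,0,0],[0,0,0]],
    [0.75,[0,0,0],[0,0,0]]
  ]
}}

```text
time: 13.63
eef_pos: [0.488, 0.0925, 0.1117]
tcp_rot: [0.765, 0.645, 0.0, 0.0]
contact_force: [0.2, 0.3, 0.5]
opening: 0.749
finger_force: 0.0
```

```bash
python3 - <<'E'
from h import *
s=get_state();print(s['eef_pos'],np.degrees(R.from_quat(s['tcp_rot']).as_matrix()[:2,1]@[1,1j]),s['tcp_rot'],s['opening'],s['time'])
y=R.from_quat(s['tcp_rot']).as_matrix()[:,1];print(np.degrees(np.arctan2(y[1],y[0])))
im=read_camera('wrist')[:,:,::-1];cv2.imwrite('pics/w3.png',im)
E
```

```text
Traceback (most recent call last):
TypeError: ufunc 'degrees' not supported for the input types, and the inputs could not be safely coerced to any supported types according to the casting rule ''safe''
```

>>> {"op": "move_arm", "data": {
  "moves": [
    [0.75,[0,0,0.03],[0,0,0]],
    [0.75,[0,0,0.03],[0,0,0]],
    [0.75,[0,0,0.02],[0,0,0]],
    [0.75,[0,0,0.012],[0,0,0]],
    [0.75,[0,0,0.007],[0,0,0]],
    [0.75,[0,0,0.001],[0,0,0]],
    [0.75,[0,0,0],[0,0,0]],
    [0,[0,0,0],[0,0,0]],
    [0,[0,0,0],[0,0,0]],
    [0,[0,0,0],[0,0,0]]
  ]
}}

```text
time: 14.47
eef_pos: [0.4894, 0.0925, 0.0129]
tcp_rot: [0.764, 0.646, 0.001, 0.001]
contact_force: [1.0, -0.0, 3.4]
opening: 0.582
finger_force: 33.0
```

>>> {"op": "move_arm", "data": {
  "moves": [
    [0,[0,0,0],[0,0,0]],
    [0,[0,0,0],[0,0,0]],
    [0,[0,0,0],[0,0,0]],
    [0,[0,0,0],[0,0,0]],
    [0,[0,0,-0.015],[0,0,0]],
    [0,[0,0,-0.03],[0,0,0]],
    [0,[0,0,-0.04],[0,0,0]],
    [0,[0,0,-0.005],[0,0,0]],
    [0,[0,0,0],[0,0,0]],
    [0,[0,0,0],[0,0,0]]
  ]
}}

```text
time: 15.3
eef_pos: [0.4876, 0.0925, 0.1011]
tcp_rot: [0.764, 0.646, 0.0, 0.0]
contact_force: [0.2, -0.2, -0.4]
opening: 0.58
finger_force: 32.6
```

```bash
python3 - <<'E'
from h import *
s=get_state();print(s['eef_pos'],s['tcp_rot'],s['opening'],s['time'])
im=read_camera('wrist')[:,:,::-1];cv2.imwrite('pics/w3.png',im)
y=R.from_quat(s['tcp_rot']).as_matrix()
print('to spot1 tool axes',y.T@(np.array([.442,.321,s['eef_pos'][2]])-s['eef_pos']))
E
```

```text
[0.48762471 0.09249291 0.10113599] [7.63613863e-01 6.45673189e-01 2.18172430e-05 2.96274083e-05] 0.5802072442538371 15.3
to spot1 tool axes [ 2.17745165e-01 -8.29707542e-02 -7.16734954e-06]
```

View pics/w3.png

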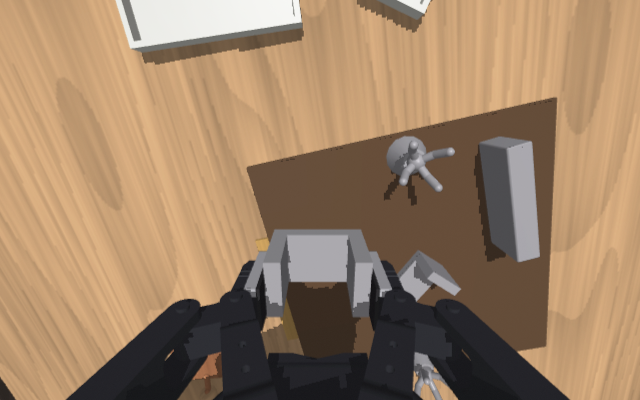

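>>> {"op": "move_arm", "data": {
  "moves": [
    [0,[0.0363,-0.0138,0],[0,0,0]],
    [0,[0.0363,-0.0138,0],[0,0,0]],
    [0,[0.0363,-0.0138,0],[0,0,0]],
    [0,[0.0363,-0.0138,0],[0,0,0]],
    [0,[0.0363,-0.0138,0],[0,0,0]],
    [0,[0.0363,-0.0138,0],[0,0,0]],
    [0,[0,0,0],[0,0,-0.067]],
    [0,[0,0,0.01],[0,0,-0.067]],
    [0,[0,0,0.03],[0,0,0]],
    [0,[0,0,0.025],[0,0,0]]
  ]
}}

```text
time: 16.18
eef_pos: [0.4412, 0.321, 0.0337]
tcp_rot: [0.718, 0.696, -0.001, -0.0]
contact_force: [-0.3, -1.1, -0.9]
opening: 0.581
finger_force: 32.6
```

>>> {"op": "move_arm", "data": {
  "moves": [
    [0,[0,0,0.015],[0,0,0]],
    [0,[0,0,0.006],[0,0,0]],
    [0,[0,0,0.003],[0,0,0]],
    [0,[0,0,0.001],[0,0,0]],
    [0,[0,0,0.001],[0,0,0]],
    [0,[0,0,0],[0,0,0]],
    [0,[0,0,0],[0,0,0]],
    [0,[0,0,0],[0,0,0]],
    [0,[0,0,0],[0,0,0]],
    [0,[0,0,0],[0,0,0]]
  ]
}}

```text
time: 17.02
eef_pos: [0.4382, 0.3192, 0.0126]
tcp_rot: [0.718, 0.696, -0.008, -0.002]
contact_force: [-18.2, -9.9, 34.7]
opening: 0.579
finger_force: 37.2
```

>>> {"op": "move_arm", "data": {
  "moves": [
    [0,[0,0,-0.001],[0,0,0]],
    [0,[0,0,0],[0,0,0]],
    [0,[0,0,0],[0,0,0]],
    [0,[0,0,0],[0,0,0]],
    [0,[0,0,0],[0,0,0]],
    [0,[0,0,0],[0,0,0]],
    [0,[0,0,0],[0,0,0]],
    [0,[0,0,0],[0,0,0]],
    [0,[0,0,0],[0,0,0]],
    [0,[0,0,0],[0,0,0]]
  ]
}}

```text
time: 17.85
eef_pos: [0.4391, 0.3197, 0.0126]
tcp_rot: [0.718, 0.696, -0.006, -0.002]
contact_force: [-13.4, -6.6, 24.8]
opening: 0.58
finger_force: 36.0
```

```bash
python3 - <<'E'
from h import *
s=get_state();print(s['eef_pos'],s['tcp_rot'],s['opening'],s['contact_force'],s['wrist_torque'])
im=np.hstack([read_camera('side')[200:400,150:350],read_camera('top')[200:300,140:240].repeat(2,0).repeat(2,1)])[:,:,::-1]
cv2.imwrite('pics/p3.png',cv2.resize(im,None,fx=2,fy=2))
E
```

```text
[0.43906304 0.31972782 0.01259131] [ 0.71844601  0.69555536 -0.00585774 -0.00194172] 0.5803682054508218 [-13.40556408  -6.57256771  24.78642095] [-1.05734729  2.08049326  0.00429129]
```

View pics/p3.png

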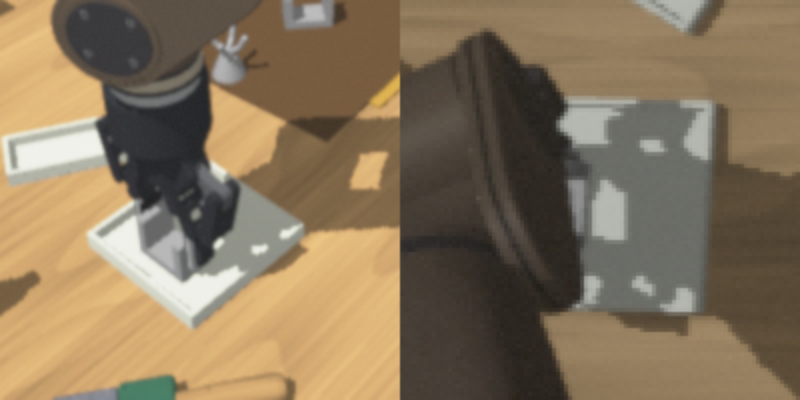

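>>> {"op": "move_arm", "data": {
  "moves": [
    [0,[0,0,-0.002],[0,0,0]],
    [0,[0,0,0],[0,0,0]],
    [0.72,[0,0,0],[0,0,0]],
    [0.72,[0,0,0],[0,0,0]],
    [0.72,[0,0,0],[0,0,0]],
    [0.72,[0,0,-0.01],[0,0,0]],
    [0.72,[0,0,-0.03],[0,0,0]],
    [0.72,[0,0,-0.04],[0,0,0]],
    [0.72,[0,0,-0.02],[0,0,0]],
    [0.72,[0,0,0],[0,0,0]]
  ]
}}

```text
time: 18.78
eef_pos: [0.4463, 0.3229, 0.1201]
tcp_rot: [0.719, 0.695, 0.006, 0.002]
contact_force: [1.4, 0.4, 0.3]
opening: 0.719
finger_force: 0.0
```

>>> {"op": "move_arm", "data": {
  "moves": [
    [0.72,[-0.0346,0.015,0],[0,0,0]],
    [0.72,[-0.0346,0.015,0],[0,0,0]],
    [0.72,[-0.0346,0.015,0],[0,0,0]],
    [0.72,[-0.0346,0.015,0],[0,0,0]],
    [0.72,[-0.0346,0.015,0],[0,0,0]],
    [0.72,[-0.0346,0.015,0],[0,0,0]],
    [0.72,[-0.0346,0.015,0],[0,0,0]],
    [0.72,[-0.0346,0.015,0],[0,0,0]],
    [0.72,[-0.0346,0.0155,0],[0,0,0]],
    [0.72,[0,0,0],[0,0,0]]
  ]
}}

```text
time: 19.62
eef_pos: [0.5699, -0.0004, 0.1136]
tcp_rot: [0.721, 0.693, -0.0, 0.002]
contact_force: [-0.3, 0.3, 0.7]
opening: 0.718
finger_force: 0.0
```

>>> {"op": "move_arm", "data": {
  "moves": [
    [0.75,[0,0,0],[0,0,-0.124]],
    [0.75,[0,0,0],[0,0,-0.124]],
    [0.75,[0,0,0],[0,0,-0.124]],
    [0.75,[0,0,0],[0,0,-0.124]],
    [0.75,[0,0,0],[0,0,-0.124]],
    [0.75,[0,0,0],[0,0,-0.124]],
    [0.75,[0,0,0],[0,0,-0.124]],
    [0.75,[0,0,0],[0,0,0]],
    [0.75,[0,0,0],[0,0,0]],
    [0.75,[0,0,0],[0,0,0]]
  ]
}}

```text
time: 20.45
eef_pos: [0.5674, 0.0056, 0.113]
tcp_rot: [0.361, 0.933, -0.0, -0.0]
contact_force: [0.1, -0.3, 0.5]
opening: 0.751
finger_force: 0.0
```

```bash
python3 - <<'E'
from h import *
s=get_state();M=R.from_quat(s['tcp_rot']).as_matrix()
print(s['eef_pos'],s['tcp_rot'],'closing deg',np.degrees(np.arctan2(M[1,1],M[0,1])),s['opening'],s['time'])
print('to crC',M.T@(np.array([.566,.005,.0127])-s['eef_pos']))
im=read_camera('wrist')[:,:,::-1];cv2.imwrite('pics/w4.png',im)
E
```

```text
[0.56736809 0.00556846 0.11302041] [ 3.60802400e-01  9.32642225e-01 -4.37121109e-05 -3.26576999e-04] closing deg 47.70103818164163 0.7511823870381871 20.45
to crC [ 0.00057138 -0.00130936  0.10032118]
```

View pics/w4.png

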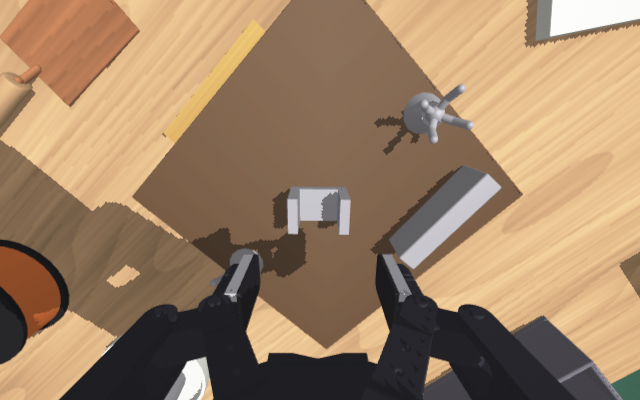

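>>> {"op": "move_arm", "data": {
  "moves": [
    [0.75,[0,0,0.03],[0,0,0]],
    [0.75,[0,0,0.03],[0,0,0]],
    [0.75,[0,0,0.02],[0,0,0]],
    [0.75,[0,0,0.012],[0,0,0]],
    [0.75,[0,0,0.007],[0,0,0]],
    [0.75,[0,0,0.001],[0,0,0]],
    [0.75,[0,0,0],[0,0,0]],
    [0,[0,0,0],[0,0,0]],
    [0,[0,0,0],[0,0,0]],
    [0,[0,0,0],[0,0,0]]
  ]
}}

```text
time: 21.33
eef_pos: [0.5692, 0.0051, 0.0151]
tcp_rot: [0.36, 0.933, 0.0, 0.002]
contact_force: [-0.2, -0.6, 3.4]
opening: 0.58
finger_force: 32.8
```

>>> {"op": "move_arm", "data": {
  "moves": [
    [0,[0,0,0],[0,0,0]],
    [0,[0,0,0],[0,0,0]],
    [0,[0,0,0],[0,0,0]],
    [0,[0,0,0],[0,0,0]],
    [0,[0,0,-0.015],[0,0,0]],
    [0,[0,0,-0.03],[0,0,0]],
    [0,[0,0,-0.04],[0,0,0]],
    [0,[0,0,-0.015],[0,0,0]],
    [0,[0,0,0],[0,0,0]],
    [0,[0,0,0],[0,0,0]]
  ]
}}

```text
time: 22.17
eef_pos: [0.568, 0.0053, 0.1143]
tcp_rot: [0.36, 0.933, 0.0, 0.001]
contact_force: [0.0, -0.5, -0.7]
opening: 0.584
finger_force: 32.5
```

>>> {"op": "move_arm", "data": {
  "moves": [
    [0,[0,0,0],[0,0,0.124]],
    [0,[0,0,0],[0,0,0.124]],
    [0,[0,0,0],[0,0,0.124]],
    [0,[0,0,0],[0,0,0.124]],
    [0,[0,0,0],[0,0,0.124]],
    [0,[0,0,0],[0,0,0.124]],
    [0,[0,0,0],[0,0,0.124]],
    [0,[0,0,0],[0,0,0]],
    [0,[0,0,0],[0,0,0]],
    [0,[0,0,0],[0,0,0]]
  ]
}}

```text
time: 23.0
eef_pos: [0.5667, 0.0054, 0.1118]
tcp_rot: [0.718, 0.696, -0.001, -0.001]
contact_force: [-0.3, -0.3, -0.2]
opening: 0.579
finger_force: 32.4
```

```bash
python3 - <<'E'
from h import *
s=get_state();M=R.from_quat(s['tcp_rot']).as_matrix()
print(s['eef_pos'],s['tcp_rot'],'closing deg',np.degrees(np.arctan2(M[1,1],M[0,1])),s['opening'],s['time'])
print('to spot2',M.T@(np.array([.440,.271,s['eef_pos'][2]])-s['eef_pos']))
im=read_camera('wrist')[:,:,::-1];cv2.imwrite('pics/w5.png',im)
E
```

```text
[0.5667299  0.00544606 0.11183708] [ 0.71777773  0.69627099 -0.00079925 -0.00109192] closing deg -1.7426981491566458 0.5788753854432385 23.0
to spot2 [ 0.26157697 -0.1347466   0.0004588 ]
```

View pics/w5.png

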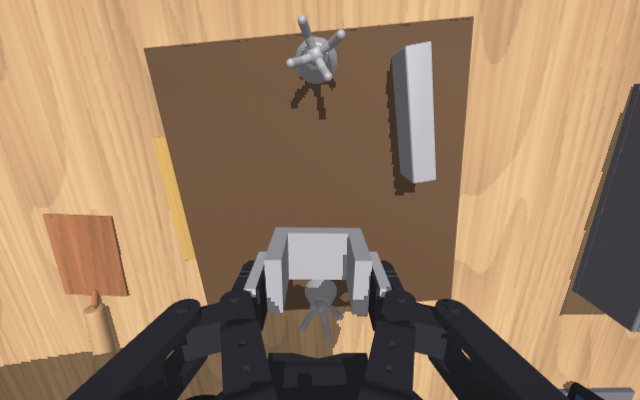

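>>> {"op": "move_arm", "data": {
  "moves": [
    [0,[0.0327,-0.0168,0],[0,0,0]],
    [0,[0.0327,-0.0168,0],[0,0,0]],
    [0,[0.0327,-0.0168,0],[0,0,0]],
    [0,[0.0327,-0.0168,0],[0,0,0]],
    [0,[0.0327,-0.0168,0],[0,0,0]],
    [0,[0.0327,-0.0168,0],[0,0,0]],
    [0,[0.0327,-0.0168,0],[0,0,0]],
    [0,[0.0327,-0.0168,0],[0,0,0]],
    [0,[0,0,0.02],[0,0,0]],
    [0,[0,0,0.03],[0,0,0]]
  ]
}}

```text
time: 23.88
eef_pos: [0.4437, 0.2744, 0.0662]
tcp_rot: [0.717, 0.698, 0.004, 0.002]
contact_force: [0.7, 0.1, -0.1]
opening: 0.577
finger_force: 32.5
```

>>> {"op": "move_arm", "data": {
  "moves": [
    [0,[0,0,0.025],[0,0,0]],
    [0,[0,0,0.012],[0,0,0]],
    [0,[0,0,0.006],[0,0,0]],
    [0,[0,0,0.003],[0,0,0]],
    [0,[0,0,0.001],[0,0,0]],
    [0,[0,0,0],[0,0,0]],
    [0,[0,0,0],[0,0,0]],
    [0,[0,0,0],[0,0,0]],
    [0,[0,0,0],[0,0,0]],
    [0,[0,0,0],[0,0,0]]
  ]
}}

```text
time: 24.72
eef_pos: [0.4424, 0.2713, 0.0169]
tcp_rot: [0.719, 0.695, 0.001, 0.0]
contact_force: [-0.1, -0.4, 0.4]
opening: 0.581
finger_force: 32.5
```

>>> {"op": "move_arm", "data": {
  "moves": [
    [0,[0,0,0.001],[0,0,0]],
    [0,[0,0,0.001],[0,0,0]],
    [0,[0,0,0],[0,0,0]],
    [0,[0,0,0],[0,0,0]],
    [0,[0,0,0],[0,0,0]],
    [0,[0,0,0],[0,0,0]],
    [0,[0,0,0],[0,0,0]],
    [0,[0,0,0],[0,0,0]],
    [0,[0,0,0],[0,0,0]],
    [0,[0,0,0],[0,0,0]]
  ]
}}

```text
time: 25.55
eef_pos: [0.4423, 0.2714, 0.0151]
tcp_rot: [0.719, 0.695, 0.0, 0.0]
contact_force: [-2.1, 0.1, 5.2]
opening: 0.579
finger_force: 33.1
```

>>> {"op": "move_arm", "data": {
  "moves": [
    [0.72,[0,0,0],[0,0,0]],
    [0.72,[0,0,0],[0,0,0]],
    [0.72,[0,0,0],[0,0,0]],
    [0.72,[0,0,-0.01],[0,0,0]],
    [0.72,[0,0,-0.03],[0,0,0]],
    [0.72,[0,0,-0.04],[0,0,0]],
    [0.72,[0,0,-0.03],[0,0,0]],
    [0.7,[-0.0267,0.0294,0],[0,0,0]],
    [0.7,[-0.0267,0.0294,0],[0,0,0]],
    [0.7,[-0.0267,0.0294,0],[0,0,0]]
  ]
}}

```text
time: 26.38
eef_pos: [0.5288, 0.1879, 0.1265]
tcp_rot: [0.718, 0.696, 0.001, 0.001]
contact_force: [0.0, -0.3, -0.4]
opening: 0.7
finger_force: 0.0
```

>>> {"op": "move_arm", "data": {
  "moves": [
    [0.6,[-0.0267,0.0294,0],[0,0,0]],
    [0.6,[-0.0267,0.0294,0],[0,0,0]],
    [0.6,[-0.0267,0.0294,0],[0,0,0]],
    [0.6,[-0.0267,0.0294,0],[0,0,0]],
    [0.6,[0,0,0],[0,0,-0.085]],
    [0.6,[0,0,0],[0,0,-0.085]],
    [0.6,[0,0,0],[0,0,0]],
    [0.6,[0,0,0],[0,0,0]],
    [0.6,[0,0,0],[0,0,0]],
    [0.6,[0,0,0],[0,0,0]]
  ]
}}

```text
time: 27.22
eef_pos: [0.6412, 0.0781, 0.1246]
tcp_rot: [0.657, 0.754, 0.0, 0.0]
contact_force: [0.0, -0.2, -0.2]
opening: 0.598
finger_force: 0.0
```

```bash
python3 - <<'E'
from h import *
s=get_state();M=R.from_quat(s['tcp_rot']).as_matrix()
print(s['eef_pos'],s['tcp_rot'],'closing deg',np.degrees(np.arctan2(M[1,1],M[0,1])),s['opening'],s['time'])
print('to bar',M.T@(np.array([.642,.078,.021])-s['eef_pos']))
im=read_camera('wrist')[:,:,::-1];cv2.imwrite('pics/w6.png',im)
E
```

```text
[0.64121096 0.07810797 0.12459618] [6.57217482e-01 7.53700986e-01 2.92159335e-05 5.94282299e-05] closing deg 7.823988301729702 0.5979301504338507 27.2167
to bar [-0.00020907  0.00075434  0.10359628]
```

View pics/w6.png

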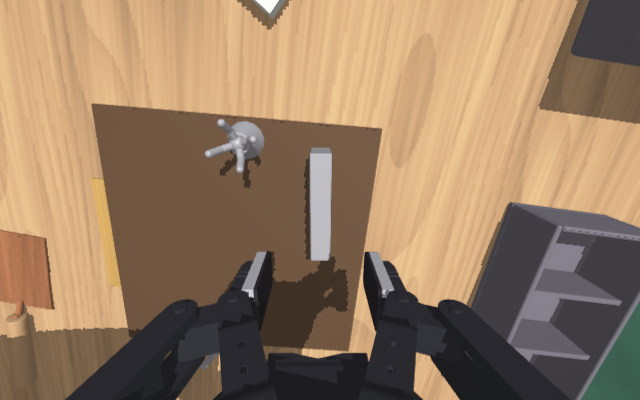

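>>> {"op": "move_arm", "data": {
  "moves": [
    [0.55,[0,0,0.03],[0,0,0]],
    [0.55,[0,0,0.035],[0,0,0]],
    [0.55,[0,0,0.02],[0,0,0]],
    [0.55,[0,0,0.012],[0,0,0]],
    [0.55,[0,0,0.0065],[0,0,0]],
    [0.55,[0,0,0],[0,0,0]],
    [0.55,[0,0,0],[0,0,0]],
    [0,[0,0,0],[0,0,0]],
    [0,[0,0,0],[0,0,0]],
    [0,[0,0,0],[0,0,0]]
  ],
  "grip_force": 45
}}

```text
time: 28.1
eef_pos: [0.643, 0.0776, 0.0229]
tcp_rot: [0.657, 0.754, 0.001, 0.001]
contact_force: [0.4, -0.7, -0.7]
opening: 0.201
finger_force: 44.4
```

>>> {"op": "move_arm", "data": {
  "moves": [
    [0,[0,0,0],[0,0,0]],
    [0,[0,0,0],[0,0,0]],
    [0,[0,0,0],[0,0,0]],
    [0,[0,0,0],[0,0,0]],
    [0,[0,0,-0.01],[0,0,0]],
    [0,[0,0,-0.02],[0,0,0]],
    [0,[0,0,-0.03],[0,0,0]],
    [0,[0,0,-0.02],[0,0,0]],
    [0,[0,0,0],[0,0,0]],
    [0,[0,0,0],[0,0,0]]
  ]
}}

```text
time: 28.93
eef_pos: [0.6421, 0.0776, 0.1022]
tcp_rot: [0.657, 0.754, 0.001, 0.001]
contact_force: [-0.8, -0.3, -0.8]
opening: 0.198
finger_force: 44.4
```

```bash
python3 - <<'E'
from h import *
s=get_state();M=R.from_quat(s['tcp_rot']).as_matrix()
print(s['eef_pos'],s['tcp_rot'],s['opening'],s['time'])
print('to long',M.T@(np.array([.597,.290,s['eef_pos'][2]])-s['eef_pos']))
im=np.hstack([read_camera('wrist')[150:350,200:440],read_camera('side')[100:300,150:390]])[:,:,::-1];cv2.imwrite('pics/w7.png',cv2.resize(im,None,fx=1.6,fy=1.6))
E
```

```text
[0.64209715 0.07757884 0.10222394] [0.65703791 0.75385651 0.00075646 0.0009834 ] 0.19847034025648144 28.9333
to long [ 2.16590233e-01 -1.56572862e-02 -1.43923879e-04]
```

View pics/w7.png

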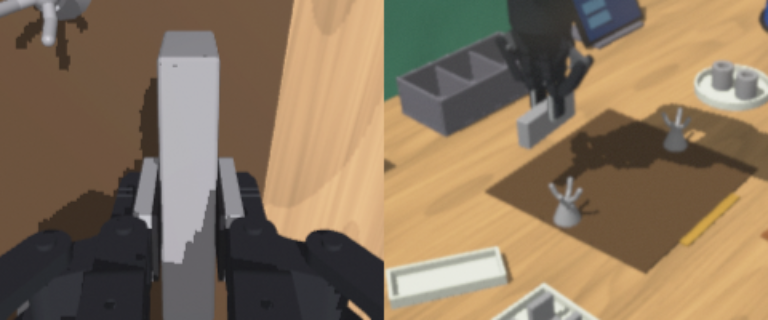

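>>> {"op": "move_arm", "data": {
  "moves": [
    [0,[0.0361,-0.0026,0],[0,0,0]],
    [0,[0.0361,-0.0026,0],[0,0,0]],
    [0,[0.0361,-0.0026,0],[0,0,0]],
    [0,[0.0361,-0.0026,0],[0,0,0]],
    [0,[0.0361,-0.0026,0],[0,0,0]],
    [0,[0.0361,-0.0026,0],[0,0,0]],
    [0,[0,0,0],[0,0,0.1173]],
    [0,[0,0,0],[0,0,0.1173]],
    [0,[0,0,0],[0,0,0.1173]],
    [0,[0,0,0],[0,0,0.1173]]
  ]
}}

```text
time: 29.87
eef_pos: [0.5945, 0.2901, 0.0978]
tcp_rot: [0.816, 0.578, -0.002, -0.001]
contact_force: [0.0, -0.7, -0.6]
opening: 0.199
finger_force: 44.4
```

>>> {"op": "move_arm", "data": {
  "moves": [
    [0,[0,0,0],[0,0,0.1173]],
    [0,[0,0,0],[0,0,0.1173]],
    [0,[0,0,0.02],[0,0,0]],
    [0,[0,0,0.02],[0,0,0]],
    [0,[0,0,0.015],[0,0,0]],
    [0,[0,0,0.01],[0,0,0]],
    [0,[0,0,0],[0,0,0]],
    [0,[0,0,0],[0,0,0]],
    [0,[0,0,0],[0,0,0]],
    [0,[0,0,0],[0,0,0]]
  ]
}}

```text
time: 30.7
eef_pos: [0.5975, 0.2904, 0.0373]
tcp_rot: [0.877, 0.481, 0.001, 0.0]
contact_force: [-1.0, 0.5, -0.6]
opening: 0.197
finger_force: 44.4
```

```bash
python3 - <<'E'
from h import *
s=get_state();M=R.from_quat(s['tcp_rot']).as_matrix()
print(s['eef_pos'],s['tcp_rot'],np.degrees(np.arctan2(M[1,1],M[0,1])),s['opening'],s['contact_force'])
im=np.hstack([read_camera('wrist')[100:400,160:480],read_camera('side')[200:350,130:290].repeat(2,0).repeat(2,1)])[:,:,::-1];cv2.imwrite('pics/w8.png',im)
E
```

```text
[0.59753921 0.2903965  0.03732174] [8.76610301e-01 4.81199158e-01 1.29602851e-03 2.63757223e-04] -32.47254330633552 0.19711909189506446 [-0.95529391  0.48435642 -0.56880312]
```

View pics/w8.png

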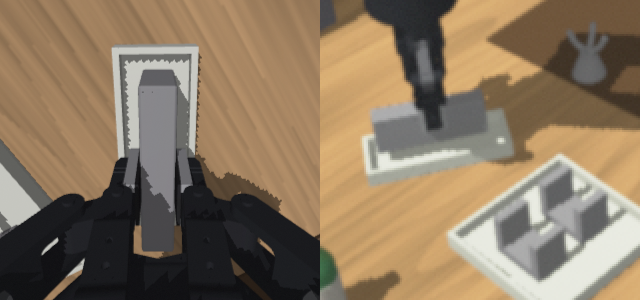

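>>> {"op": "move_arm", "data": {
  "moves": [
    [0,[0,0,0.008],[0,0,0]],
    [0,[0,0,0.004],[0,0,0]],
    [0,[0,0,0.002],[0,0,0]],
    [0,[0,0,0],[0,0,0]],
    [0,[0,0,0],[0,0,0]],
    [0,[0,0,0],[0,0,0]],
    [0,[0,0,0],[0,0,0]],
    [0,[0,0,0],[0,0,0]],
    [0,[0,0,0],[0,0,0]],
    [0,[0,0,0],[0,0,0]]
  ]
}}

```text
time: 31.63
eef_pos: [0.5967, 0.2901, 0.0228]
tcp_rot: [0.877, 0.481, -0.0, 0.0]
contact_force: [-1.1, -1.5, 5.2]
opening: 0.194
finger_force: 45.1
```

>>> {"op": "move_arm", "data": {
  "moves": [
    [0.4,[0,0,0],[0,0,0]],
    [0.4,[0,0,0],[0,0,0]],
    [0.4,[0,0,0],[0,0,0]],
    [0.4,[0,0,-0.005],[0,0,0]],
    [0.4,[0,0,-0.02],[0,0,0]],
    [0.4,[0,0,-0.04],[0,0,0]],
    [0.4,[0,0,-0.04],[0,0,0]],
    [0.4,[0,0,-0.04],[0,0,0]],
    [0.4,[0,0,-0.03],[0,0,0]],
    [0.4,[0,0,0],[0,0,0]]
  ]
}}

```text
time: 32.47
eef_pos: [0.6007, 0.2915, 0.2073]
tcp_rot: [0.877, 0.481, 0.008, 0.002]
contact_force: [0.7, -0.0, 1.2]
opening: 0.398
finger_force: 0.0
```

>>> {"op": "move_arm", "data": {
  "moves": [
    [0.4,[-0.035,0,0],[0,0,0]],
    [0.4,[-0.035,0,0],[0,0,0]],
    [0.4,[-0.035,0,0],[0,0,0]],
    [0.4,[0,0,0],[0,0,0]],
    [0.4,[0,0,0],[0,0,0]],
    [0.4,[0,0,0],[0,0,0]],
    [0.4,[0,0,0],[0,0,0]],
    [0.4,[0,0,0],[0,0,0]],
    [0.4,[0,0,0],[0,0,0]],
    [0.4,[0,0,0],[0,0,0]]
  ]
}}

```text
time: 33.3
eef_pos: [0.5404, 0.2021, 0.1968]
tcp_rot: [0.876, 0.482, 0.0, -0.0]
contact_force: [0.6, -0.2, 0.6]
opening: 0.402
finger_force: 0.0
```

```bash
python3 - <<'E'
from h import *
s=get_state();print(s['eef_pos'],s['time'],s['contact_force'])
im=read_camera('wrist')[:,:,::-1].copy();cv2.imwrite('pics/w9.png',im)
c=cam('wrist',s);K,r,o=c
# bar top at expected height: bright/grey rectangle; project expected bar and tray corners, and sample tree tops in side view
hsv=cv2.cvtColor(im,cv2.COLOR_BGR2HSV)
m=((hsv[...,1]<35)&(hsv[...,2]>70)).astype(np.uint8)
def px(P): q=(np.atleast_2d(P)-o)@r; return (q@K.T)[:,:2]/q[:,2:]
e=np.array([np.cos(np.radians(57.5)),np.sin(np.radians(57.5)),0]);f=np.array([-e[1],e[0],0])
C=np.array([.597,.29,.041])
print('bar top px',px([C+a*.048*e+b*.009*f for a,b in((1,1),(1,-1),(-1,-1),(-1,1))]).round())
g=cv2.cvtColor(im,cv2.COLOR_BGR2GRAY)
for a in(-.03,0,.03):
    print(a,[int(g[int(v),int(u)]) if 0<=u<640 and 0<=v<400 else -1 for u,v in px([C+a*e+t*f for t in np.arange(-.026,.027,.004)])])
E
```

```text
[0.54044089 0.20205744 0.19678135] 33.3 [ 0.58781137 -0.20691566  0.60403648]
bar top px [[309.  27.]
 [329.  27.]
 [327. 134.]
 [310. 134.]]
-0.03 [140, 214, 193, 123, 124, 157, 158, 159, 160, 218, 225, 147, 225, 159]
0 [154, 182, 186, 149, 125, 163, 164, 165, 168, 221, 228, 207, 228, 155]
0.03 [152, 117, 212, 229, 126, 169, 170, 173, 175, 223, 231, 142, 231, 138]
```

```bash
python3 -c "
from plant import *
print(sign_off())"
```

```text
the job is handed in; nothing more can be done
None
```

The job is handed in: both tubes are in the dish, both cradles in the square tray and the bar lengthwise in the long tray, all upright, with both trees left standing on the plate, at about 33 s (highest contact force I read was about 35 N, at one cradle placing).

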